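# Open the label-paste jar in its holder

### The arm

A 6-joint arm with a two-finger parallel gripper is mounted at the origin on the work surface. World frame = base frame: x ahead of the robot, y to its left, z up, the work surface at z = 0. Lengths are in m, angles in rad, forces in N, time in s.
With the tool pointing down it reaches from about 0.15 to 0.775 m from the base axis. Payload 6.1 kg.
Tool frame: the origin (TCP) lies at the very end of the fingers, on their centre line; the grasp point (between the pads) lies 19 mm behind it (ctrl.grasp_offset is the distance from the TCP to the grasp point, in m); z points along the fingers, y is the direction in which the jaws open and shut (so a half turn about z gives the same grasp; the last joint's range is limited). The gripper opens to 85 mm and grips with 20 to 120 N. Pads are 22 mm wide; open, the fingers measure 114 mm over their backs; the gripper's body (76 mm by 85 mm) begins 54 mm behind the grasp point. The pads swing forward as they close: fully open they stand 13 mm farther back than shut.
Start: joints at [-1.326, 0.126, -0.04, 1.405, 0, 1.571], TCP at [0.127, -0.509, 0.231] pointing down, gripper open.
Joint ranges: [-2.72, 2.72], [-0.95, 1.95], [-1.27, 1.35], [-1.78, 2.02], [-1.46, 1.47], [-3.14, 3.14]. Speed limits (rad/s): [2.39, 2.39, 3.01, 3.14, 3.14, 3.14].

### API

Orientations are given as a unit quaternion [x, y, z, w].
In Python, from workcell import ctrl, kinematics, sense, viewer gives the robot as it stands. Calls block until the motion is done:
- ctrl.reach(position, orientation): joint-space move of the TCP to a pose.
- ctrl.movel(position, rate=0.15, attitude=None, f_stop=None): straight line of the TCP; attitude=None keeps the orientation; rate is the mean speed in m/s. With f_stop (N) it stops when the force on the tool has changed by that much, and returns True; else False.
- ctrl.movej(angles): joint-space move.
- ctrl.gripper_open() and ctrl.gripper_close(grip_force=None): open the fingers fully, or close them until they stop; grip_force is the grip in N (None keeps the last).
- ctrl.sleep(seconds).
- kinematics.ik(position, orientation): joint angles nearest the present ones, or None.
- sense(): the state.
- viewer.snapshot(name): name is "scene" or "top"; returns a dict with "img" (480x640x3 uint8, red, green, blue), "intrinsics" (3x3 intrinsics, pixels), "position" and "rotation" of the camera in the world. Camera axes: x right, y up, looking along -z (the intrinsics and any distortion apply to the point x, -y, -z); pixel columns grow to the right and rows downward; lengths in m; the calibration is good to about 2 mm. A picture is of the moment at which its call begins. There is no depth.
A pose or a line that the arm cannot do raises ctrl.IKError and nothing moves.
- ctrl.job_done(): hands the job in, once; it reports no verdict.
The state is a dict: "time": time; "joint_pos": joint angles; "joint_velocities": joint speeds; "effort": joint torques, N m; "eef_pos": TCP position; "orientation": TCP orientation; "ft_force": force on the tool from outside, world axes, zero at the start; "moment": the same for the moment, N m; "gripper_width": opening from 0.0 (shut) to 1.0 (fully open).
Only numpy, scipy, OpenCV 4.12 (cv2) and the standard library are available. Lean on these libraries where they do the work, as an engineer would, in place of code of your own. Each camera call takes 0.05 s, during which the arm holds its last target. There are 200 camera calls.

### The job

Swing the jar holder's gate fully shut into its catch, so that the jar is kept in its pocket. Then unscrew the jar's tight cap, counter-clockwise seen from above, stop turning once its threads let go, and lift it straight up. Finish still holding the cap in the gripper, level and still, a centimetre or two above the jar's mouth; keep the jar seated in the closed holder and leave the other things on the desk where they are.

Things in the scene. Friction and masses are not known exactly. Their poses are not given: they have to be found in the camera images.
- holder: Grey jar holder screwed to the desk, fixed. Origin: centre of its pocket, at desk height; z up, open front faces its -x. Base 100 (x) x 135 (y) x 8 mm; pocket 65 x 65 mm, floor 8 mm above the desk, 8 mm walls at +y, -y, +x, up to 50 mm. The steel catch (two jaws, one above the other) is at its (-36, +50) mm and reaches 57 mm above the desk.
- gate (a joint): The holder's gate: steel bar 132 mm long, 5 mm thick, 35 to 49 mm above the desk, on a vertical hinge. 0 = fully shut across the pocket's front, in the catch (hard stop); grows (rad) as it swings out, counter-clockwise from above; 0.6 to 1.2 at the start, at most 1.4. Hinge friction (0.12 N m) keeps it where it is left.
- gate_hinge (a point): Point on the gate's hinge axis (vertical), 56 mm above the desk, at (-36, -52) mm of the holder's frame; fixed.
- gate_peg (a point): Centre of the top of the gate's upright round grip peg: steel, 12 mm in diameter, standing on the bar 124 mm from the hinge axis, top 88 mm above the desk, 39 mm of it free above the bar. With the gate shut it is at (-36, +72) mm of the holder's frame.
- jar: Square white plastic jar, loose in the pocket (1.5 mm play), 0.3 to 0.6 kg. Origin: centre of its underside, 8 mm above the desk; z up, axes along the holder's. Body 62 x 62 x 60 mm, shoulder to 68 mm, round neck 37 mm in diameter to 95 mm. A grey springy sealing disc stays in the mouth: its top is at 97 mm under the cap, 101 mm (the mouth's height) with the cap off.
- cap: Round black ribbed screw cap, 59 mm in diameter, 28 mm high. Origin: centre of its lower rim, 72 mm above the jar's origin when on; z up; top 108 mm above the desk. Counter-clockwise it is tight (up to 0.7 N m), lets go after 45 to 60 degrees; 75 to 85 is sure, about 120 meets the next thread. One grasp or several. Pulled up too early, it lifts the jar.
- cap_mark (a point): Small grey ridge on the cap's top at radius 25 mm, 28 mm above the cap's origin, along the cap's own +x. With the cap tight it lies towards the jar's +x, or up to 12 degrees counter-clockwise of it.
- tape_measure: Bystander: steel tape measure 62 x 32 x 50 mm, on the desk to the holder's -y side, leave alone. Origin at the centre of its underside.
- tape_roll: Bystander: roll of adhesive tape lying flat, 68 mm in diameter, 19 mm high, on the holder's +y side, leave alone. Origin at the centre of its underside.
- highlighter: Bystander: black marker lying on the desk behind the holder (+x), 130 mm long, 24 mm wide and 15 mm high, leave alone. Origin at the centre of its underside.
- phone: Bystander: black phone lying flat, 72 x 150 x 9 mm, leave alone. Origin at the centre of its underside.
- stamp: Bystander: self-inking hand stamp, 50 x 70 mm, 80 mm high, leave alone. Origin at the centre of its underside.
- round_jar: Bystander: another jar, round, 60 mm in diameter and 90 mm high, with a black cap, standing on the desk and not in the holder, leave alone. Origin at the centre of its underside.
- mug: Bystander: white mug, 80 mm in diameter and 95 mm high, leave alone. Origin at the centre of its underside.

How it is judged:
On the way, in this order (a step that is already met when the one before it is completed fails the run):
1. the gate is shut in its catch while the cap is still tight (value of joint gate below 0.06 rad and x of cap_mark in the frame of jar above 0.018 m and z of cap in the frame of jar below 0.078 m), for 0.2 s.
2. with the gate shut, the cap is turned far enough to free its threads while still sitting on the jar (value of joint gate below 0.08 rad and x of cap_mark in the frame of jar below 0.016 m and y of cap_mark in the frame of jar above 0.01 m and z of cap in the frame of jar below 0.086 m).
At the end, for the whole second after the job is handed in: Gate shut (0.08 rad); the gripper alone holds the cap, level (0.2 rad) and still, its rim 3 to 44 mm above the mouth and within 15 mm of the jar's axis; the jar upright in the pocket, within 4 mm of its seated height and 8 mm of the middle (value of joint gate below 0.08 rad and z of cap in the frame of jar between 0.104 and 0.145 m and horizontal distance between cap and jar below 0.015 m and angle between cap's own z axis and vertical below 0.2 rad and contact force between the fingers and cap above 2 N and contact force between cap and jar below 0.1 N and linear speed of cap below 0.02 m/s and z of jar in the frame of holder below 0.012 m and horizontal distance between jar and holder below 0.008 m and angle between jar's own z axis and vertical below 0.06 rad); the arm keeps its last pose, push and grip.
It fails at once if the jar is pulled up out of its seat by more than 12 mm (z of jar in the frame of holder above 0.02 m).
It fails at once if the cap is turned on past 145 degrees, far beyond where its threads let go (x of cap_mark in the frame of jar below -0.0205 m).
It fails at once if a bystander is moved by more than 20 mm (distance of any of tape_measure, tape_roll, highlighter, phone, stamp, round_jar, mug from where it was at the start of the episode above 0.02 m).
It also fails if it takes over 51 s, if anything falls off the work surface, if the arm or the gripper's body presses on something with over 40 N, if the wrist force passes 120 N, or if a joint passes its speed limit or range.

## Working session

There is one attempt and no reset: what is moved stays moved. The work goes in short steps, each a Python script; the robot and the scene stay as the last script left them, time stands still between calls to the robot, and variables do not carry over. Pictures are saved under pics/ and viewed, about 8 in all and at most 12, crops included, and the job is handed in when it is done.

```bash
mkdir -p pics; ls; python3 - <<'E'
from workcell import ctrl, kinematics, sense, viewer
import cv2, pickle
d={}
for n in("scene","top"):
    s=viewer.snapshot(n); d[n]=s
    cv2.imwrite(f"pics/{n}0.png",s["img"][:,:,::-1]); print(n,s["intrinsics"],s["position"],s["rotation"],[k for k in s])
pickle.dump(d,open("s0.pkl","wb"))
s=sense();print(s["time"],s["eef_pos"],s["orientation"],ctrl.grasp_offset)
E
```

```text
pics
scene [[440.41480404   0.         316.89038511]
 [  0.         440.41480404 239.75074079]
 [  0.           0.           1.        ]] [0.95814213 0.61632992 0.83209253] [0.10760919 0.36961782 0.89189211 0.23734235] ['img', 'intrinsics', 'position', 'rotation']
top [[469.66544885   0.         324.47555198]
 [  0.         469.66544885 238.77407382]
 [  0.           0.           1.        ]] [ 0.42000386 -0.00247862  1.17650297] [-0.05174336  0.05938599  0.71099367 -0.69877317] ['img', 'intrinsics', 'position', 'rotation']
0.1 [ 0.12714951 -0.50901399  0.23063153] [ 9.92515347e-01  1.22118080e-01 -9.70365166e-05 -6.72336088e-04] 0.0187
```

View pics/scene0.png

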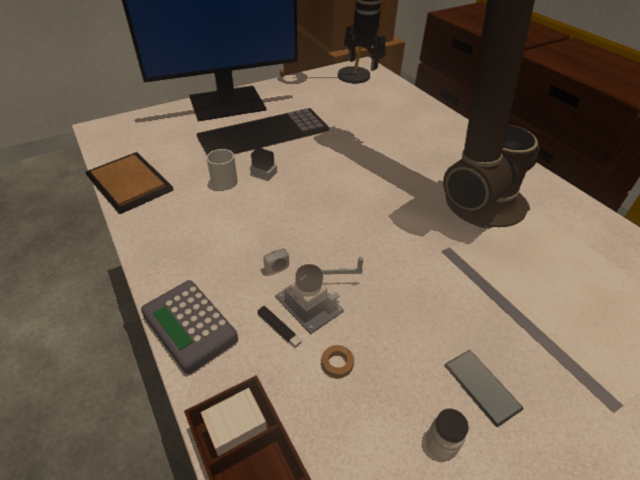

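View pics/top0.png

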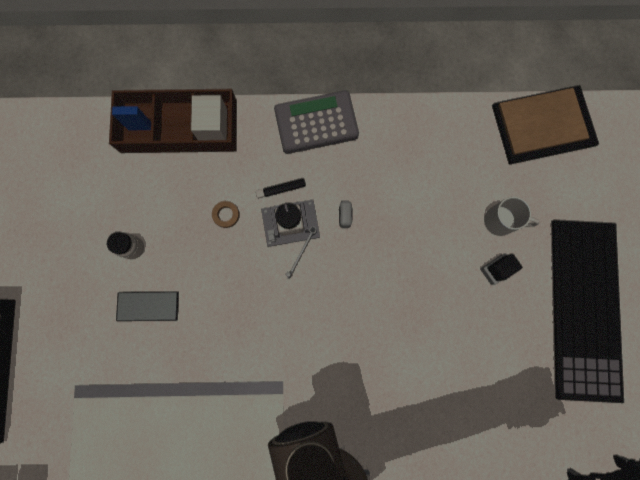

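The top view shows the holder around (290,222), its cap at (288,216), the gate open with its peg at about (290,274) and its hinge at about (313,232). In the scene view the cap is at (309,278) and the peg at (360,262). Next I'll look at enlarged crops.

```bash
cat > h.py <<'E'
import numpy as np, cv2
from scipy.spatial.transform import Rotation as R
def ray(s,u,v):
    K=s["intrinsics"]; d=np.linalg.inv(K)@[u,v,1]; d=np.array([d[0],-d[1],-d[2]])
    return np.array(s["position"]), R.from_quat(s["rotation"]).apply(d)
def plane(s,u,v,z):
    p,d=ray(s,u,v); return p+d*(z-p[2])/d[2]
def proj(s,P):
    q=R.from_quat(s["rotation"]).inv().apply(np.array(P)-s["position"])
    K=s["intrinsics"]; return np.array([K[0,0]*q[0]/-q[2]+K[0,2], K[1,1]*q[1]/q[2]+K[1,2]])
def tri(s1,u1,s2,u2):
    A=np.zeros((3,3));b=np.zeros(3)
    for s,u in((s1,u1),(s2,u2)):
        p,d=ray(s,*u); d/=np.linalg.norm(d); M=np.eye(3)-np.outer(d,d); A+=M;b+=M@p
    return np.linalg.solve(A,b)
E
python3 - <<'E'
import pickle,cv2,numpy as np
from h import *
d=pickle.load(open("s0.pkl","rb"))
def crop(n,x,y,w,h,k):
    im=d[n]["img"][y:y+h,x:x+w,::-1].astype(float)
    im=np.clip(255*(im/im.max())**.6,0,255).astype('uint8')
    return cv2.resize(im,None,fx=k,fy=k,interpolation=cv2.INTER_CUBIC)
a=crop("top",250,190,80,100,5); b=crop("scene",265,240,80+20,100,4)
b=cv2.resize(b,(500,500));a=a[:, :300+100]
cv2.imwrite("pics/c1.png",np.hstack([crop("top",255,190,65,95,6),crop("scene",270,245,100,95,6)[:, :410+190]])[:570,:])
print(np.hstack([crop("top",255,190,65,95,6),crop("scene",270,245,100,95,6)]).shape)
print(plane(d["top"],288,216,.108),plane(d["scene"],309,272,.108),plane(d["top"],290,274,.088),plane(d["scene"],361,260,.088))
E
python3 -c "
import cv2;i=cv2.imread('pics/c1.png');print(i.shape);cv2.imwrite('pics/c1.png',cv2.resize(i,None,fx=.8,fy=.8))"
```

```text
(570, 990, 3)
[0.6442907  0.06803438 0.108     ] [0.64515458 0.0681449  0.108     ] [0.51125517 0.06553407 0.088     ] [0.51434299 0.07986397 0.088     ]
(570, 990, 3)
```

View pics/c1.png

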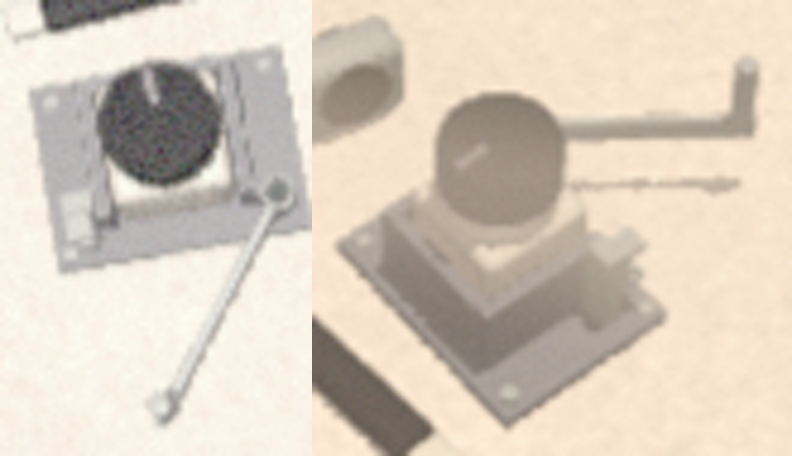

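The crop shows the cap's mark pointing up and slightly left, away from the robot (towards holder +x). The hinge is at top px (312.9,230) and the peg at top (288.3,273.7), scene (360.6,258.5). Three base corners are visible.

```bash
python3 - <<'E'
import pickle,cv2,numpy as np
from h import *
d=pickle.load(open("s0.pkl","rb")); t=d["top"]; s=d["scene"]
ct=lambda u,v:(255+u/4.8-.4,190+v/4.8-.4)
cs=lambda u,v:(270+(u-312)/4.8-.4,245+v/4.8-.4)
cap=plane(t,*ct(159,122),.108); print("cap",cap, "scene", plane(s,*cs(500,145),.108))
# cap mask ellipse
hinge=plane(t,*ct(278,191),.056);peg=tri(t,ct(160,400),s,cs(746,66));print("hinge",hinge,"peg",peg,plane(t,*ct(160,400),.088),plane(s,*cs(746,66),.088),"len",np.linalg.norm((peg-hinge)[:2]))
c=[plane(t,*ct(*p),.008) for p in((30,92),(278,47),(60,272))];
for q in c: print(q)
print(np.linalg.norm(c[0]-c[1]),np.linalg.norm(c[0]-c[2]))
e=c[0]-c[1]; yaw=np.arctan2(e[1],e[0])-np.pi/2
e2=c[0]-c[2]; print("yaw",yaw,np.arctan2(e2[1],e2[0]))
sc=[plane(s,*cs(*p),.008) for p in((335,247),(507,425),(665,318))]; print(sc)
e=sc[1]-sc[0];print("yaw s",np.arctan2(e[1],e[0])-np.pi/2, np.linalg.norm(e)); e=sc[1]-sc[2];print(np.arctan2(e[1],e[0]),np.linalg.norm(e))
m=plane(t,*ct(150,85),.108)-cap; print("mark ang",np.arctan2(m[1],m[0]),np.linalg.norm(m))
for y in(.1,.15,.2):
  o=R.from_euler('z',y)
  print(y,"holder from hinge",hinge-o.apply([-.036,-.052,0]),"gate",np.pi/2+y and np.arctan2(*(o.inv().apply(peg-hinge))[[1,0]])-np.pi/2)
E
```

```text
cap [0.64662938 0.06865822 0.108     ] scene [0.64954608 0.07489153 0.108     ]
hinge [0.62114188 0.01231163 0.056     ] peg [0.51290025 0.07146894 0.08527643] [0.51381239 0.07030502 0.088     ] [0.51340367 0.07446021 0.088     ] len 0.12335250146733555
[0.68515265 0.14347261 0.008     ]
[0.70753272 0.01184943 0.008     ]
[0.58860875 0.12750596 0.008     ]
0.13351227584096112 0.09785528916422154
yaw 0.16842067854069898 0.16389870185604027
[array([0.70962216, 0.0176856 , 0.008     ]), array([0.68673833, 0.14798198, 0.008     ]), array([0.59171663, 0.13322975, 0.008     ])]
yaw s 0.1738559701514688 0.132290654682799
0.1540215947449436 0.09616002523470767
mark ang 0.2273897812479981 0.01886145202259813
0.1 holder from hinge [0.6517707  0.06764585 0.056     ] gate 0.970621035724041
0.15 holder from hinge [0.64896686 0.0691075  0.056     ] gate 0.9206210357240412
0.2 holder from hinge [0.64609347 0.07042719 0.056     ] gate 0.8706210357240409
```

```bash
cat >> h.py <<'E'
def down(y): return [np.cos(y/2),np.sin(y/2),0,0]
HOL=np.array([.648,.071]); YAW=.167
c,s_=np.cos(YAW),np.sin(YAW); RH=np.array([[c,-s_],[s_,c]])
HIN=HOL+RH@[-.036,-.052]
def push(g,off):   # gate angle g, tool centre 'off' behind peg
    th=np.pi/2+YAW+g; t=th-np.pi/2
    return HIN+.124*np.array([np.cos(th),np.sin(th)])-off*np.array([np.cos(t),np.sin(t)]), t
E
python3 - <<'E'
from workcell import ctrl, kinematics, sense, viewer
from h import *
import cv2
print(HIN,push(.9,0)[0])
ctrl.gripper_close(20)
p,t=push(.9,.032)
ctrl.reach([*p,.15],down(t)); ctrl.movel([*p,.064],rate=.12)
s=sense();print(s["time"],s["eef_pos"],s["joint_pos"],s["ft_force"])
for y in(0,.5,1,1.5): print(y,kinematics.ik([*HOL,.077],down(y)))
v=viewer.snapshot("scene");a=v["img"][200:330,240:420,::-1]
w=viewer.snapshot("top");b=w["img"][190:320,240:360,::-1]
cv2.imwrite("pics/p1.png",cv2.convertScaleAbs(cv2.resize(np.hstack([a,b]),None,fx=2.6,fy=2.6),alpha=1.5))
E
```

```text
[0.62114453 0.01373934] [0.51255076 0.07360079]
4.125 [0.49759198 0.04553954 0.06464215] [ 9.12500883e-02  1.32970765e-01 -4.02709492e-01  1.03416331e+00
  2.62132587e-05  2.16602841e+00] [ 0.29518855 -0.84156264  0.05398842]
0 [ 0.10913257  0.40125624 -0.02039332  1.14914676  0.         -3.03246008]
0.5 [ 0.10913257  0.40125624 -0.02039332  1.14914676  0.          2.75072523]
1 [ 0.10913257  0.40125624 -0.02039332  1.14914676  0.          2.25072523]
1.5 [ 0.10913257  0.40125624 -0.02039332  1.14914676  0.          1.75072523]
```

View pics/p1.png

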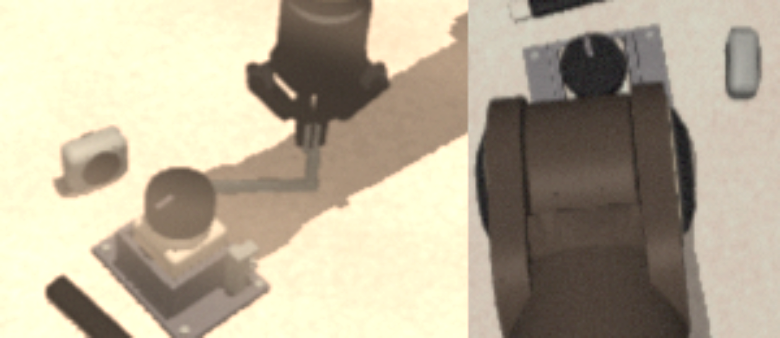

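The closed fingers stand just behind the peg (scene crop 310,150) and line up with it. Next I push along the arc.

```bash
python3 - <<'E'
from workcell import ctrl, kinematics, sense, viewer
from h import *
import cv2
hit=False
for g in np.arange(.9,-.13,-.09):
    p,t=push(g,.018)
    hit=ctrl.movel([*p,.064],rate=.12,attitude=down(t),f_stop=25)
    s=sense();print(round(g,2),hit,round(s["time"],2),np.round(s["eef_pos"],3),np.round(s["ft_force"],1))
    if hit: break
p,t=push(g,.05); ctrl.movel([*p,.064],rate=.12)
ctrl.movel([*p,.2],rate=.2)
q=sense()["joint_pos"].copy() if hasattr(sense()["joint_pos"],"copy") else list(sense()["joint_pos"])
ctrl.gripper_open()
v=viewer.snapshot("scene");a=v["img"][240:350,250:400,::-1]
w=viewer.snapshot("top");b=w["img"][190:300,250:340,::-1]
import pickle;pickle.dump([v,w],open("s1.pkl","wb"))
cv2.imwrite("pics/p2.png",cv2.convertScaleAbs(cv2.resize(np.hstack([a,b]),None,fx=3.2,fy=3.2),alpha=1.5)); print(sense()["time"])
E
```

```text
0.9 False 4.49 [0.504 0.058 0.064] [ 0.5 -0.   0.3]
0.81 False 4.74 [0.508 0.068 0.064] [-0.7  0.3  0.6]
0.72 False 4.99 [0.514 0.078 0.064] [ 0.4 -1.3  0.6]
0.63 False 5.24 [0.52  0.087 0.064] [-0.7 -0.1 -0.9]
0.54 False 5.49 [0.527 0.096 0.064] [-1.1 -0.2  0.8]
0.45 False 5.74 [0.534 0.104 0.064] [-0.8  0.2  0. ]
0.36 False 5.99 [0.543 0.112 0.064] [0.5 0.5 0.7]
0.27 False 6.24 [0.552 0.118 0.064] [-0.6  0.5 -1.2]
0.18 False 6.49 [0.562 0.124 0.064] [0.2 1.  0.2]
0.09 False 6.74 [0.572 0.129 0.064] [-0.3  0.5 -0.3]Traceback (most recent call last):
  File "<stdin>", line 7, in <module>
workcell.IKError: the arm cannot follow that straight line within its joint ranges
```

The last joint hit its range at this yaw, so I'll hold the attitude for the final push.

```bash
python3 - <<'E'
from workcell import ctrl, kinematics, sense, viewer
from h import *
import cv2
hit=False
for g in (0.04,0,-.04,-.08,-.12,-.16):
    p,t=push(g,.018)
    hit=ctrl.movel([*p,.064],rate=.08,f_stop=25)
    s=sense();print(round(g,2),hit,round(s["time"],2),np.round(s["eef_pos"],3),np.round(s["ft_force"],1))
    if hit: break
p,t=push(g,.05); ctrl.movel([*p,.064],rate=.12)
ctrl.movel([*(p-[.1,0]),.2],rate=.25)
ctrl.gripper_open()
v=viewer.snapshot("scene");a=v["img"][240:350,250:400,::-1]
w=viewer.snapshot("top");b=w["img"][190:300,250:340,::-1]
import pickle;pickle.dump([v,w],open("s1.pkl","wb"))
cv2.imwrite("pics/p2.png",cv2.convertScaleAbs(cv2.resize(np.hstack([a,b]),None,fx=3.2,fy=3.2),alpha=1.5)); print(sense()["time"])
E
```

```text
0.04 False 6.99 [0.578 0.131 0.064] [ 0.  -0.8  0.9]
0 False 7.24 [0.583 0.133 0.064] [-0.2 -0.5 -0.5]
-0.04 False 7.49 [0.584 0.133 0.063] [-12.5  -4.1   6.4]
-0.08 False 7.74 [0.584 0.133 0.063] [-27.9  -6.9  17.1]
-0.12 False 7.99 [0.585 0.133 0.063] [-43.5 -11.4  26.7]
-0.16 False 8.24 [0.585 0.133 0.063] [-58.7 -13.3  38. ]Traceback (most recent call last):
  File "<stdin>", line 11, in <module>
workcell.IKError: the arm cannot follow that straight line within its joint ranges
```

```bash
python3 - <<'E'
from workcell import ctrl, kinematics, sense, viewer
from h import *
import cv2
s=sense();print(s["eef_pos"],s["joint_pos"],s["ft_force"])
ctrl.movel([*s["eef_pos"][:2],.2],rate=.2)
ctrl.reach([.42,-.05,.22],down(.4))
ctrl.gripper_open()
v=viewer.snapshot("scene");a=v["img"][240:350,250:400,::-1]
w=viewer.snapshot("top");b=w["img"][190:300,250:340,::-1]
import pickle;pickle.dump([v,w],open("s1.pkl","wb"))
cv2.imwrite("pics/p2.png",cv2.convertScaleAbs(cv2.resize(np.hstack([a,b]),None,fx=3.2,fy=3.2),alpha=1.5)); print(sense()["time"])
E
```

```text
[0.57113412 0.13765774 0.06446804] [ 2.36531762e-01  2.89840352e-01 -2.05822924e-01  1.07344583e+00
 -3.49903400e-05  3.12074279e+00] [0.22523156 0.70510451 0.27280936]
11.3333
```

View pics/p2.png

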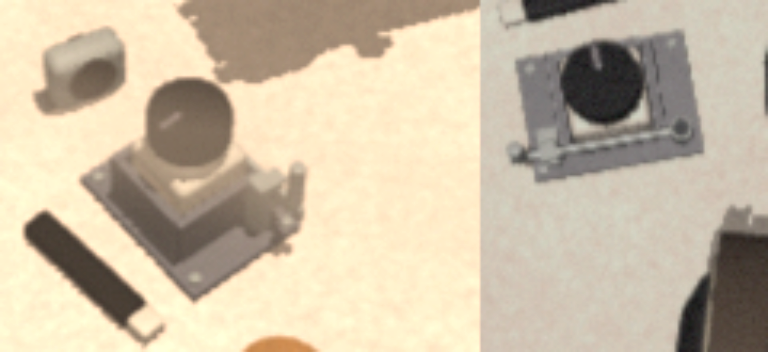

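The gate bar now lies across the front in the catch: hinge at (683,128), peg at (515,152) in the crop. The cap hasn't moved. Next I grasp the cap.

```bash
python3 - <<'E'
from workcell import ctrl, kinematics, sense, viewer
from h import *
import cv2
C=[.648,.071]
ctrl.reach([*C,.16],down(.22))
print("hit",ctrl.movel([*C,.077],rate=.1,f_stop=12))
s=sense();print(s["time"],s["eef_pos"],s["ft_force"])
ctrl.gripper_close(80); ctrl.sleep(.2)
s=sense();print(s["time"],s["eef_pos"],s["ft_force"],s["moment"],s["gripper_width"],s["joint_pos"][5])
v=viewer.snapshot("scene")["img"][220:330,250:400,::-1]
cv2.imwrite("pics/p3.png",cv2.convertScaleAbs(cv2.resize(v,None,fx=4,fy=4),alpha=1.5))
E
```

```text
hit False
13.35 [0.64846313 0.07099234 0.0778746 ] [-0.16814719  0.13357797  0.59338502]
13.9417 [0.64870344 0.07041114 0.07839474] [-0.48376066 -3.25456479  5.54665365] [-0.47015366  0.16420648  0.04558646] 0.6638457107288961 3.0306807238715527
```

View pics/p3.png

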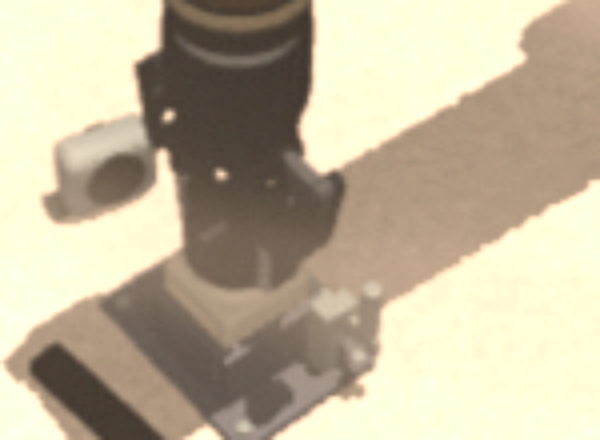

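The fingers hold the cap, and the width is plausible. Next I turn it in steps while watching the torque.

```bash
python3 - <<'E'
from workcell import ctrl, kinematics, sense, viewer
from h import *
import cv2
q=np.array(sense()["joint_pos"])
for i in range(1,17):
    q1=q.copy(); q1[5]-=np.radians(5*i); ctrl.movej(q1)
    s=sense();print(5*i,round(s["time"],2),np.round(s["eef_pos"],4),np.round(s["ft_force"],1),np.round(s["moment"],2),round(s["gripper_width"],3))
    if np.linalg.norm(s["ft_force"])>50: break
v=viewer.snapshot("scene")["img"][220:330,250:400,::-1]
cv2.imwrite("pics/p4.png",cv2.convertScaleAbs(cv2.resize(v,None,fx=4,fy=4),alpha=1.8))
E
```

```text
5 14.24 [0.6486 0.0704 0.0785] [-1.4 -0.   0.4] [-0.04  0.21  0.05] 0.666
10 14.49 [0.6486 0.0705 0.0786] [-1.9 -0.1  0.7] [0.11 0.21 0.07] 0.659
15 14.74 [0.6487 0.0706 0.0786] [-0.8 -0.2  1.7] [0.21 0.3  0.11] 0.664
20 14.99 [0.6488 0.0707 0.0786] [-2.2  1.7  1.8] [0.41 0.31 0.15] 0.663
25 15.24 [0.6489 0.0707 0.0787] [-1.9  1.9  4.2] [0.51 0.34 0.1 ] 0.66
30 15.49 [0.649  0.0706 0.0788] [-0.9  2.4  5.2] [0.58 0.36 0.12] 0.662
35 15.74 [0.6491 0.0706 0.0789] [-1.8  2.9  5.2] [0.54 0.3  0.16] 0.66
40 15.99 [0.6492 0.0705 0.079 ] [-0.6  1.2  5.5] [0.51 0.32 0.16] 0.661
45 16.24 [0.6494 0.0705 0.0792] [-1.2  1.7  6.2] [0.5  0.32 0.12] 0.659
50 16.49 [0.6495 0.0705 0.0793] [-0.3  2.2  6.5] [0.45 0.33 0.14] 0.662
55 16.74 [0.6497 0.0704 0.0796] [-0.9  1.5  7.5] [0.36 0.33 0.04] 0.664
60 16.99 [0.6499 0.0704 0.0799] [0.2 1.  9.1] [0.36 0.34 0.1 ] 0.664
65 17.24 [0.6502 0.0705 0.0805] [-1.7  1.8 11.3] [0.33 0.33 0.03] 0.664
70 17.49 [0.6503 0.0705 0.0805] [-1.5  1.9 12. ] [0.34 0.34 0.09] 0.662
75 17.74 [0.6503 0.0706 0.0806] [-0.3  2.1 11.4] [0.4  0.28 0.02] 0.666
80 17.99 [0.6504 0.0706 0.0806] [-0.7  3.  11.5] [0.4  0.29 0.07] 0.661
```

View pics/p4.png

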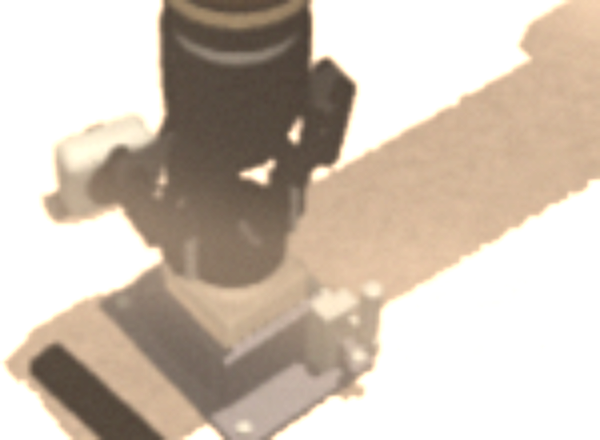

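```bash
python3 - <<'E'
from workcell import ctrl, kinematics, sense, viewer
from h import *
import cv2
v=viewer.snapshot("scene")
a=plane(v,309.5,275,.11);b=plane(v,315.5,281.2,.11);print(a,b,"dir",np.arctan2(*(b-a)[[1,0]]), "rel centre", np.arctan2(*(((a+b)/2)[:2]-[.650,.0735])[[1,0]]))
s0=sense();e=np.array(s0["eef_pos"])
for dz in(.002,.004,.006,.008):
    ctrl.movel([e[0],e[1],e[2]+dz],rate=.03); ctrl.sleep(.1);s=sense();print(dz,round(s["time"],2),np.round(s["eef_pos"],4),np.round(s["ft_force"],1),np.round(s["moment"],2))
w=viewer.snapshot("scene")["img"][220:330,250:400,::-1]
cv2.imwrite("pics/p5.png",cv2.convertScaleAbs(cv2.resize(w,None,fx=4,fy=4),alpha=1.8))
E
```

```text
[0.64928859 0.07763549 0.11      ] [0.6467099 0.0989929 0.11     ] dir 1.6909542154317174 rel centre 1.7050407229982198
0.002 18.49 [0.6503 0.0703 0.082 ] [-1.4 -0.2  1.9] [ 0.08  0.01 -0.04]
0.004 18.84 [0.6503 0.0705 0.0843] [-0.8 -0.2 -0.2] [ 0.03  0.03 -0.02]
0.006 19.19 [0.6504 0.0706 0.0867] [-0.3 -0.6  0.1] [0.02 0.02 0.  ]
0.008 19.54 [0.6504 0.0706 0.0887] [ 0.4  0.1 -0.3] [0.01 0.07 0.01]
```

View pics/p5.png

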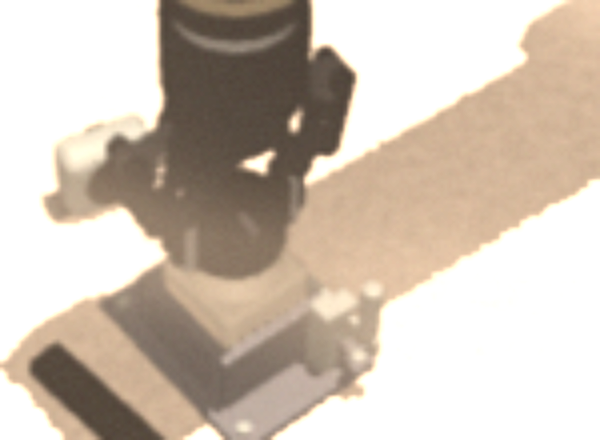

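The mark now points 87° from the holder's +x, so the cap really turned. The tool force is about 0 after the lift, so the jar isn't coming along. Next I lift to the final height.

```bash
python3 - <<'E'
from workcell import ctrl, kinematics, sense, viewer
from h import *
import cv2
e=np.array(sense()["eef_pos"])
ctrl.movel([e[0],e[1],.124],rate=.05); ctrl.sleep(.5)
s=sense();print(s["time"],s["eef_pos"],s["orientation"],s["ft_force"],s["gripper_width"])
w=viewer.snapshot("scene")["img"][200:340,235:415,::-1]
cv2.imwrite("pics/p6.png",cv2.convertScaleAbs(cv2.resize(w,None,fx=4,fy=4),alpha=1.6))
E
```

```text
20.95 [0.65033557 0.07062747 0.12392753] [6.91007558e-01 7.22846579e-01 3.82737008e-04 1.11032088e-03] [0.3825227  0.89957393 0.2287513 ] 0.6643680801878206
```

View pics/p6.png

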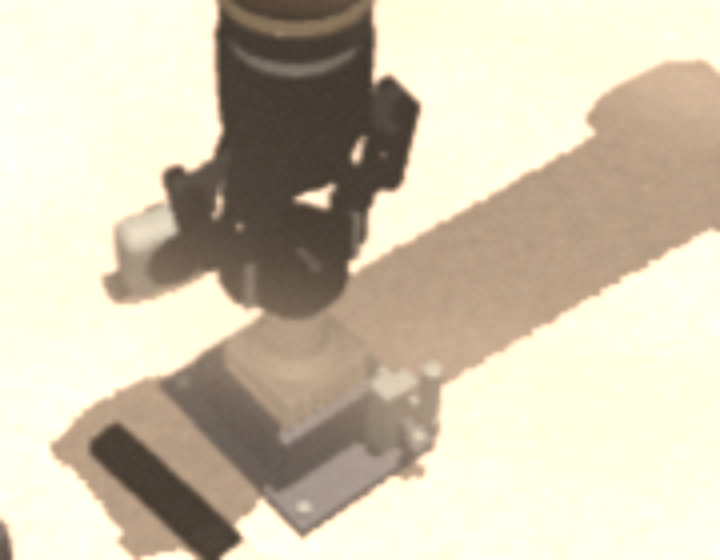

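The cap is held level above the bare neck (about (297,330)). The jar is seated, the gate is in its catch, and the bystanders in view are where they were. I'm handing it in.

```bash
python3 -c "
from workcell import ctrl,sense
ctrl.job_done(); print(sense()['time'])"
```

```text
the job is handed in; nothing more can be done
the job is handed in; nothing more can be done
```

I shut the gate, unscrewed the cap 80° counter-clockwise in one grasp, lifted it straight up and handed the job in at about 21 s of the 51 s allowed. The gripper is still holding the cap. No verdict is reported.

**What the last checks showed:**
- **Gate:** I pushed it by its peg against the hard stop. The last pictures show the bar in the catch with the peg in place.
- **Cap threads:** the cap's mark ended about 87° from the holder's +x. The upward force fell to zero during the lift, so the threads had let go and the jar was not pulled up.
- **Cap position:** the rim should be about 16 mm above the mouth, reckoned from how far the arm rose. The cap is level and the grip width has not changed.
- **Jar and other things:** the jar is seated, and the bystanders visible in the last picture look untouched. I did not check the phone, stamp, round jar and mug again at the end, but the arm went nowhere near them.

**What disagreed or went wrong:**
- **Camera views:** the two views differed by up to 6 mm across (y), so I used their average.
- **Last joint's range:** it refused two straight lines. I finished the gate push without turning the tool further, and left the holder by another path.
- **Push force:** the 25 N stop counts each short move separately, so the final push on the peg built up to about 71 N. That stays below the 120 N wrist limit. It was the fingertips pushing, not the gripper's body, so I don't expect the 40 N limit to apply.

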